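# Torque a chair bolt until the wrench breaks over

## Task

A kitchen chair is being mended. Swing the handle of the jointed torque wrench clockwise (seen from above) until its bolt is fully home and the handle then breaks over at its knuckle; stop with the handle clearly bent, about 17 degrees, well short of forcing it to its end stop, and leave it bent like that. Do not shift the plain flat ring spanner on the other bolt.

Things in the scene. Friction and masses are not known exactly. Their poses are not given: they have to be found in the camera images.
- bolt (a joint): Turn of the torque wrench's bolt and ring head, rad, growing clockwise seen from above. Starts at 0 to 0.3; firm stop (bolt home) at 0.6, where the wrench head points square across the wooden rail, away from the robot. Friction 0.5 N m (about 3 N at mid-grip).
- handle (a joint): Bend of the torque wrench's handle at its knuckle, rad: 0 = straight (as at the start), growing clockwise seen from above only. Stiff up to about 1.8 N m (15 N sideways at mid-grip), reached only once the bolt is home; then it gives way at that same force and stays where it is left. Hard end stop at 0.6.
- bolt_axis (a point): On the torque wrench bolt's vertical axis, mid-height of the ring head (36 mm across, 14 thick), 52 mm above the table. x points along the head to the knuckle (28 mm across, pivot 45 mm away), z up. The bolt is mid-way on a dark wooden rail 56 x 124 mm on a fixed plate 80 x 150 mm, bracket top 42 mm high. Two such rails, about 300 mm apart, left and right in either order.
- handle_grip (a point): Middle of the torque wrench's black ribbed round grip, 25 mm thick, 105 mm long, on a round steel tube; axis level, 52 mm above the table with 40 mm of air below. 120 mm from the knuckle's pivot, 165 mm from the bolt axis when straight. x points along the handle to its free end, away from the robot; z up.
- spanner_grip (a point): On the plain flat steel ring spanner (16 mm wide, 7 thick, small ring at its free end, no knuckle or grip) on the other rail's bolt, 120 mm from that bolt's axis, 52 mm above the table; x points to its free end. It turns easily; leave it within 15 mm of where it is.

How it is judged:
On the way, in this order (a step that is already met when the one before it is completed fails the run):
1. the bolt is turned home, the handle still straight (value of joint bolt above 0.56 rad and value of joint handle below 0.12 rad).
2. the handle breaks over at its knuckle (value of joint handle above 0.15 rad), for 0.1 s.
At the end, for the whole second after the job is handed in: The bolt is home (turned to within 0.06 rad of its stop at 0.6) and the handle stays bent at its knuckle by 0.15 to 0.45 rad (9 to 26 degrees), at rest (value of joint bolt above 0.54 rad and value of joint handle between 0.15 and 0.45 rad and velocity of joint each of handle, bolt below 0.05 rad/s); the robot touches nothing.
It fails at once if the torque wrench's handle is driven on towards its end stop (bent more than 0.5 rad) (value of joint handle above 0.5 rad).
It fails at once if the plain spanner is shifted by more than 15 mm (distance of spanner_grip from where it was at the start of the episode above 0.015 m).
It also fails if it takes over 35 s, if anything falls off the work surface, if the arm or the gripper's body presses on something with over 40 N, if the wrist force passes 120 N, or if a joint passes its speed limit or range.

## Robot

A 7-joint arm with a two-finger parallel gripper is mounted at the origin on the work surface; the furniture and walls round the work are solid. World frame = base frame: x ahead of the robot, y to its left, z up, the work surface at z = 0. Lengths are in m, angles in rad, forces in N, time in s.
With the tool pointing down it reaches from about 0.425 to 0.925 m from the base axis. Payload 6.8 kg.
Tool frame: the origin (TCP) lies on the centre line of the jaws, within the pads' length; the fingertips stand 17 mm ahead of it and the grasp point (between the pads) lies 2 mm behind it; z points along the fingers, x is the direction in which the jaws open and shut, and the axes are right-handed (so a half turn about z gives the same grasp; the last joint's range is limited). The gripper opens to 85 mm and grips with 20 to 120 N. Pads are 22 mm wide; open, the fingers measure 114 mm over their backs; the gripper's body (76 mm by 85 mm) begins 54 mm behind the grasp point. The pads swing forward as they close: fully open they stand 13 mm farther back than shut.
Start: joints at [-1.214, 0.477, 0.022, 1.555, -0.011, 1.109, -0.083], TCP at [0.303, 0.603, 0.248] pointing down, gripper open.
Joint ranges: [-2.96, 2.96], [-0.34, 2.1], [-1.41, 1.46], [0.24, 2.44], [-1.37, 4.51], [0.17, 1.92], [-2.96, 2.96]. Speed limits (rad/s): [2.39, 2.39, 3.14, 3.14, 3.14, 3.14, 3.14].

## Interface

Orientations are given as a rotation vector (axis times angle).
In Python, from bench import r gives the robot as it stands.
- The arm moves only by the tool arm_command, never from a script. Its argument "increments" is a list of rows, each a list of 3 entries, a list of its own where there are three numbers: the shift along the world's x, y, z in m, then the turn, a rotation vector about the world's x, y, z in rad, then the opening in per cent of the stroke, from 0 (shut) to 100 (fully open). A call has 1 to 10 rows; each row is the pose to reach, as a shift and turn from the pose commanded when the call began; what a row does not reach only later rows make up. A row lasts 1/10 s, in which the tool goes at most 50 mm and 8.59 degrees, less where a joint would pass 70% of its speed; a pose out of reach is approached as far as the arm can. A call with a gripper value outside its range is refused whole. The fingers move at their own pace and stop on an object; "newtons" is the grip in N (left out, the last holds). Time passes only in rows, so rows that repeat a pose let the fingers close. It gives the time, the measured TCP pose, the force and the opening at its end, in the units of the state.
- r.get_obs(): the state, without advancing time (a new reading comes with each control period).
- r.grab_frame(name): name is "scene" or "side" or "wrist"; returns the picture (480x640x3 uint8, blue, green, red); there is no depth.
- r.camera_model(name): a dict with "camera_matrix" (3x3 intrinsics, pixels), "camera_from_world" (4x4, takes a point from world to camera coordinates). Camera axes: x right, y down, z forward; pixel columns grow to the right and rows downward; lengths in m; the calibration is good to about 2 mm. A picture is of the moment at which its call begins: read the wrist's pose just before it. camera_model takes no time and is no camera call; for the wrist camera it gives the pose at the moment of the call.
- r.hand_in(): hands the job in, once; it reports no verdict.
The state is a dict: "clock": time; "joints": joint angles; "qvel": joint speeds; "tau": joint torques, N m; "tcp_pos": TCP position; "orientation": TCP orientation; "contact_force": force on the tool from outside, world axes, zero at the start; "moment": the same for the moment, N m; "grip_width": finger opening in m.
Only numpy, scipy, OpenCV 4.12 (cv2) and the standard library are available. Lean on these libraries where they do the work, as an engineer would, in place of code of your own. Each camera call takes 0.05 s, during which the arm holds its last target. There are 200 camera calls.

## Working session

There is one attempt and no reset: what is moved stays moved. The work goes in short steps, Python scripts to look and compute and a tool call to move; the robot and the scene stay as the last step left them, time stands still between calls to the robot, and variables do not carry over. Pictures are saved under pics/ and viewed, about 8 in all and at most 12, crops included, and the job is handed in when it is done.

Besides the shell and the picture viewer there is one more tool, called as name([rows], argument=value, ...), one row to a line, values as JSON. arm_command: Moves the arm, as the interface text tells. Its arguments: {"type":"object","properties":{"increments":{"type":"array","items":{"type":"array"}},"newtons":{"type":"number"}},"required":["increments"]}

```bash
mkdir -p pics; python3 - <<'E'
from bench import r
import cv2,numpy as np
o=r.get_obs();print({k:np.round(v,3).tolist() for k,v in o.items()})
for n in("scene","side"):
    cv2.imwrite(f"pics/{n}0.png",r.grab_frame(n))
    m=r.camera_model(n);print(n,np.round(m["camera_matrix"],1).tolist(),np.round(m["camera_from_world"],3).tolist())
E
```

```text
{'clock': 0.0, 'joints': [-1.214, 0.478, 0.022, 1.556, -0.011, 1.109, -0.083], 'qvel': [-0.001, -0.001, -0.002, -0.002, -0.001, 0.0, -0.002], 'tau': [0.0, -59.646, 1.608, -28.119, 0.012, 0.009, 0.0], 'tcp_pos': [0.302, 0.603, 0.247], 'orientation': [2.672, 1.65, -0.002], 'contact_force': [0.315, -0.459, -0.118], 'moment': [-0.01, -0.026, -0.002], 'grip_width': 0.085}
scene [[549.3, 0.0, 326.2], [0.0, 549.3, 243.9], [0.0, 0.0, 1.0]] [[-0.766, -0.643, -0.024, 0.417], [-0.257, 0.341, -0.904, 0.137], [0.589, -0.686, -0.427, 0.888], [0.0, 0.0, 0.0, 1.0]]
side [[444.0, 0.0, 323.9], [0.0, 444.0, 238.1], [0.0, 0.0, 1.0]] [[0.954, -0.301, -0.009, -0.39], [-0.209, -0.64, -0.739, 0.244], [0.216, 0.707, -0.673, 0.701], [0.0, 0.0, 0.0, 1.0]]
```

View pics/scene0.png

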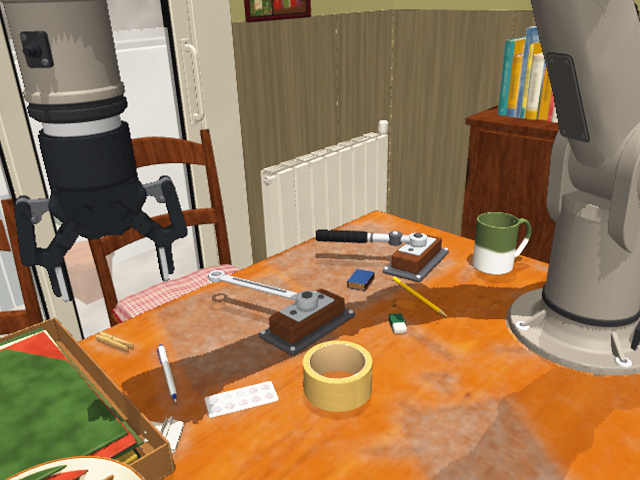

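View pics/side0.png

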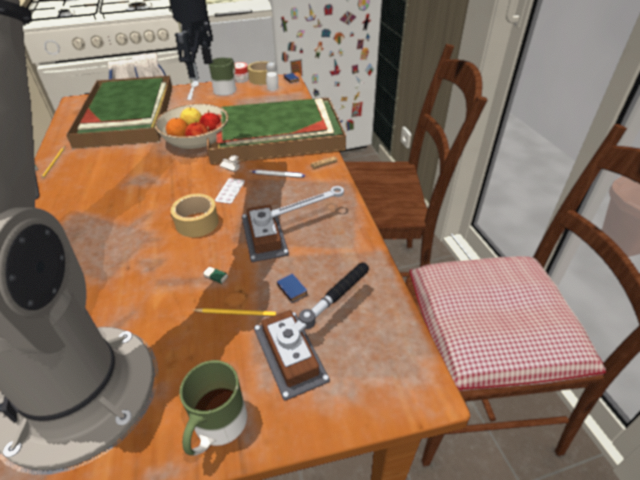

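The scene view shows the torque wrench on the far rail: bolt near (418,240), knuckle (396,238), black grip about (341,236). In the side view these are at (289,337), (307,317) and (348,284). The spanner's bolt and free end are at (308,297) and (217,275) in scene, and at (263,213) and (338,190) in side.

```bash
cat > h.py <<'E'
from bench import r
import cv2,numpy as np
def ray(n,p):
    m=r.camera_model(n);T=np.array(m["camera_from_world"]);R,t=T[:3,:3],T[:3,3]
    d=R.T@np.linalg.inv(m["camera_matrix"])@np.array([p[0],p[1],1.]);return -R.T@t,d/np.linalg.norm(d)
def plane(n,p,z):
    c,d=ray(n,p);return c+d*(z-c[2])/d[2]
def tri(a,b):
    A=0;v=0;R=[ray("scene",a),ray("side",b)]
    for c,d in R:
        M=np.eye(3)-np.outer(d,d);A=A+M;v=v+M@c
    x=np.linalg.solve(A,v);return x,max(np.linalg.norm(np.cross(x-c,d)) for c,d in R)
def dark(img,box):
    x0,y0,x1,y1=box;m=np.zeros(img.shape[:2],np.uint8)
    m[y0:y1,x0:x1]=(img[y0:y1,x0:x1].max(2)<60)*255
    n,l,s,c=cv2.connectedComponentsWithStats(m);k=1+np.argmax(s[1:,4])
    (cx,cy),sz,a=cv2.minAreaRect(np.argwhere(l==k)[:,::-1].astype(np.float32))
    q=cv2.boxPoints(((cx,cy),sz,a))
    # ends of long axis
    e=sorted([(np.linalg.norm(q[i]-q[(i+1)%4]),i) for i in range(2)])[0][1]
    A=(q[e]+q[(e+1)%4])/2;B=(q[(e+2)%4]+q[(e+3)%4])/2
    return (cx,cy),A,B,s[k]
E
python3 - <<'E'
from h import *
np.set_printoptions(precision=4,suppress=True)
a=dark(cv2.imread("pics/scene0.png"),(305,222,380,250));b=dark(cv2.imread("pics/side0.png"),(318,255,378,310))
print(a,b)
print("grip tri",tri(a[0],b[0]),plane("scene",a[0],.052),plane("side",b[0],.052))
for i in(1,2):print("ends",plane("scene",a[i],.052),plane("side",b[i],.052))
for n,p,q in(("bolt",(418,240),(289,337)),("knuckle",(396,238),(307,317)),("sp bolt",(308,297),(263,213)),("sp end",(217,275),(338,190))):
    print(n,tri(p,q),plane("scene",p,.055),plane("side",q,.055))
for p in((385,270),(416,279),(448,248)):print("plate sc",plane("scene",p,.004))
for p in((257,325),(285,394),(326,376)):print("plate sd",plane("side",p,.004))
S=cv2.imread("pics/scene0.png")[215:295,290:460];D=cv2.imread("pics/side0.png")[250:400,240:390]
cv2.imwrite("pics/z.png",np.hstack([cv2.resize(S,(430,202)) if 0 else cv2.copyMakeBorder(cv2.resize(S,(425,200)),0,200,0,0,0),cv2.resize(D,(370,400))[:400]]))
E
```

```text
((341.0047607421875, 235.87054443359375), array([315.8541, 234.939 ], dtype=float32), array([366.1555, 236.802 ], dtype=float32), array([316, 230,  51,  13, 542], dtype=int32)) ((347.922607421875, 281.27923583984375), array([365.8547, 264.8415], dtype=float32), array([329.9905, 297.717 ], dtype=float32), array([327, 264,  41,  38, 526], dtype=int32))
grip tri (array([0.4678, 0.0446, 0.0534]), np.float64(0.0008944582601846995)) [0.4684 0.0427 0.052 ] [0.4692 0.0465 0.052 ]
ends [0.5123 0.0699 0.052 ] [0.515 0.075 0.052]
ends [0.4252 0.0158 0.052 ] [0.4265 0.02   0.052 ]
bolt (array([ 0.3377, -0.0368,  0.0503]), np.float64(0.0011019994995751933)) [ 0.3312 -0.0277  0.055 ] [ 0.3382 -0.0395  0.055 ]
knuckle (array([ 0.3743, -0.0114,  0.0547]), np.float64(0.002386114724881604)) [ 0.3707 -0.0098  0.055 ] [ 0.3764 -0.0101  0.055 ]
sp bolt (array([0.358, 0.272, 0.06 ]), np.float64(0.004488416325167051)) [0.3575 0.2673 0.055 ] [0.3627 0.2826 0.055 ]
sp end (array([0.5384, 0.3083, 0.0551]), np.float64(0.00205388203875416)) [0.5349 0.3092 0.055 ] [0.5404 0.3108 0.055 ]
plate sc [0.365 0.035 0.004]
plate sc [0.2979 0.0294 0.004 ]
plate sc [ 0.3158 -0.1268  0.004 ]
plate sd [0.296  0.0386 0.004 ]
plate sd [ 0.312  -0.1047  0.004 ]
plate sd [ 0.3823 -0.0947  0.004 ]
```

View pics/z.png

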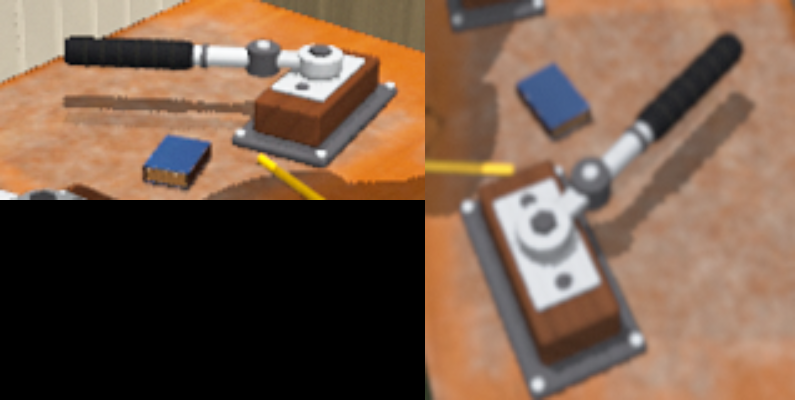

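The masks agree with the given sizes: grip centre is (0.468, 0.045, 0.053), grip length is 103 mm, and the handle heading is about 32°. The rail normal is about 6°, so the bolt starts at about 0.15. I'll push the grip from its +y side with the fingers shut.

arm_command([
  [[0.02, -0.048, 0], [0, 0, -0.06], 0],
  [[0.04, -0.096, 0], [0, 0, -0.12], 0],
  [[0.06, -0.14, 0], [0, 0, -0.18], 0],
  [[0.08, -0.185, 0], [0, 0, -0.24], 0],
  [[0.1, -0.23, 0], [0, 0, -0.3], 0],
  [[0.12, -0.275, 0], [0, 0, -0.36], 0],
  [[0.14, -0.32, 0], [0, 0, -0.42], 0],
  [[0.15, -0.365, 0], [0, 0, -0.48], 0],
  [[0.16, -0.41, 0], [0, 0, -0.55], 0],
  [[0.16, -0.443, 0], [0, 0, -0.55], 0],
], newtons=40)

```text
clock: 1.1
tcp_pos: [0.4633, 0.1569, 0.2482]
orientation: [3.022, 0.854, 0.0]
contact_force: [0.6, -0.5, -0.5]
grip_width: 0.0001
```

arm_command([
  [[-0.008, -0.03, -0.03], [0, 0, 0], 0],
  [[-0.016, -0.06, -0.06], [0, 0, 0], 0],
  [[-0.022, -0.065, -0.1], [0, 0, 0], 0],
  [[-0.022, -0.065, -0.14], [0, 0, 0], 0],
  [[-0.022, -0.065, -0.17], [0, 0, 0], 0],
  [[-0.022, -0.065, -0.191], [0, 0, 0], 0],
  [[-0.022, -0.065, -0.191], [0, 0, 0], 0],
  [[-0.022, -0.065, -0.191], [0, 0, 0], 0],
])

```text
clock: 1.9
tcp_pos: [0.4405, 0.0953, 0.0574]
orientation: [3.021, 0.862, -0.001]
contact_force: [-0.9, 0.7, 0.3]
grip_width: -0.0002
```

```bash
python3 - <<'E'
from h import *
print(r.get_obs()["tcp_pos"],r.get_obs()["contact_force"])
a=r.grab_frame("scene");b=r.grab_frame("side")
cv2.imwrite("pics/s1.png",np.hstack([cv2.resize(a[190:310,260:460],(400,240)),cv2.resize(b[200:400,200:400],(400,400))[:240*1] if 0 else cv2.resize(b[220:370,220:470],(400,240))]))
E
```

```text
[0.44050893 0.09525244 0.05743058] [-0.90720274  0.73244501  0.34468561]
```

View pics/s1.png

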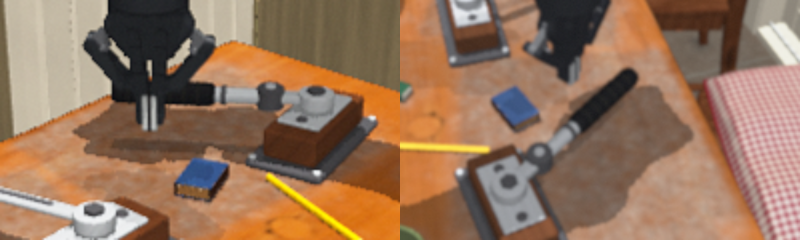

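The shut fingers stand beside the grip on its +y side and clear of everything, including the blue box. I'll start the push along the arc.

arm_command([
  [[0.006, -0.01, 0], [0, 0, 0], 0],
  [[0.012, -0.02, 0], [0, 0, 0], 0],
  [[0.017, -0.029, 0], [0, 0, 0], 0],
  [[0.021, -0.034, 0], [0, 0, -0.04], 0],
  [[0.025, -0.039, 0], [0, 0, -0.08], 0],
  [[0.029, -0.045, 0], [0, 0, -0.12], 0],
  [[0.033, -0.051, 0], [0, 0, -0.16], 0],
  [[0.036, -0.057, 0], [0, 0, -0.2], 0],
  [[0.039, -0.063, 0], [0, 0, -0.24], 0],
])

```text
clock: 2.9
tcp_pos: [0.4798, 0.0321, 0.0573]
orientation: [-3.103, -0.489, -0.0]
contact_force: [-0.8, 2.4, 3.2]
grip_width: -0.0002
```

```bash
cat >> h.py <<'E'
def look(name,B=np.array([.330,-.041]),view=False):
    print(r.get_obs()["tcp_pos"],r.get_obs()["contact_force"])
    b=r.grab_frame("side");cv2.imwrite(f"pics/{name}.png",cv2.resize(b[230:420,200:460],(780,570),interpolation=cv2.INTER_CUBIC))
    return b
E
python3 -c "
from h import *
look('s2')"
```

```text
[0.47983798 0.03208397 0.05730329] [-0.835494    2.41013248  3.23173914]
```

View pics/s2.png

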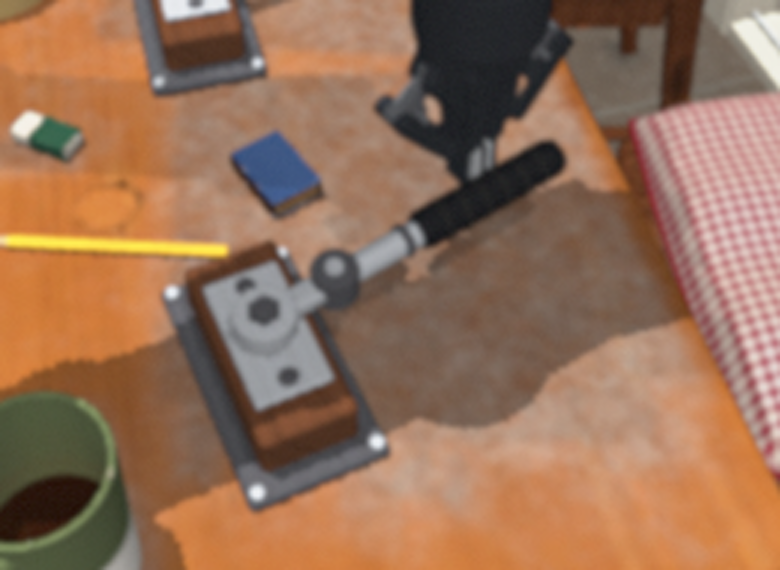

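The handle has swung with the fingers against it at crop (480,165), and it is still straight. I'll continue more slowly towards the stop.

arm_command([
  [[0.003, -0.006, 0], [0, 0, -0.04], 0],
  [[0.006, -0.012, 0], [0, 0, -0.08], 0],
  [[0.008, -0.017, 0], [0, 0, -0.11], 0],
  [[0.01, -0.022, 0], [0, 0, -0.14], 0],
  [[0.01, -0.022, 0], [0, 0, -0.14], 0],
])

```text
clock: 3.45
tcp_pos: [0.4898, 0.0093, 0.0572]
orientation: [3.129, 0.272, 0.0]
contact_force: [-0.3, -0.6, 0.4]
grip_width: -0.0001
```

arm_command([
  [[0.001, -0.003, 0], [0, 0, -0.02], 0],
  [[0.001, -0.005, 0], [0, 0, -0.03], 0],
  [[0.001, -0.005, 0], [0, 0, -0.03], 0],
])

```text
clock: 3.75
tcp_pos: [0.491, 0.0055, 0.0574]
orientation: [-3.133, -0.229, -0.001]
contact_force: [0.1, 2.9, -0.3]
grip_width: -0.0001
```

```bash
cat >> h.py <<'E'
def grip_angle(b,box):
    # dark pixels -> minAreaRect ends on z=.052
    g=dark(b,box);A=plane("side",g[1],.052);B=plane("side",g[2],.052)
    d=A-B;d=d if d[0]>0 else -d
    print(np.round([A,B],4).tolist(),g[3],"len",np.linalg.norm(d),"deg",np.degrees(np.arctan2(d[1],d[0])))
E
python3 -c "
from h import *
look('s3')"
```

```text
[0.49100304 0.00550816 0.05741243] [ 0.12848364  2.92859516 -0.34658225]
```

View pics/s3.png

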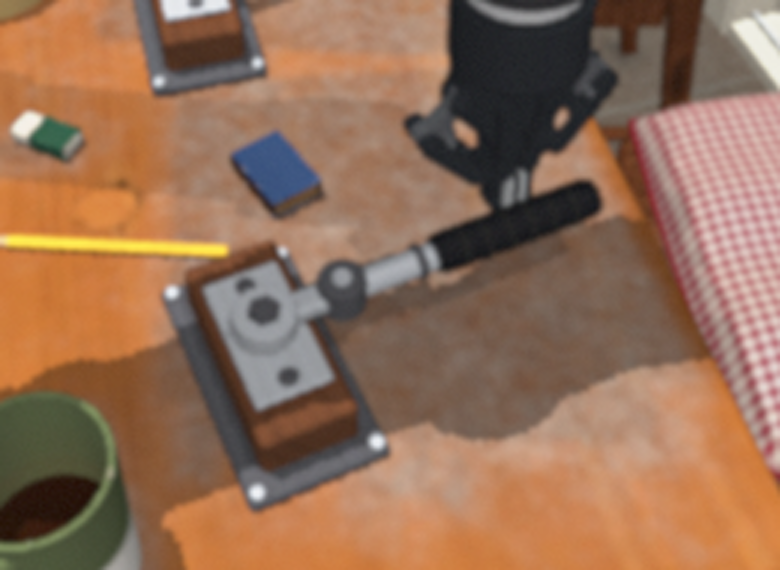

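The handle is still straight (bolt, knuckle and grip are collinear) and the force is about 3 N, which is bolt friction only. I'll use small steps until the force jumps.

arm_command([
  [[0.001, -0.002, 0], [0, 0, -0.01], 0],
  [[0.001, -0.004, 0], [0, 0, -0.02], 0],
  [[0.001, -0.004, 0], [0, 0, -0.02], 0],
])

```text
clock: 4.1
tcp_pos: [0.4916, 0.0034, 0.0573]
orientation: [-3.133, -0.2, 0.0]
contact_force: [0.2, 9.2, 0.5]
grip_width: 0.0
```

arm_command([
  [[0, -0.002, 0], [0, 0, -0.01], 0],
  [[0, -0.004, 0], [0, 0, -0.02], 0],
  [[0, -0.004, 0], [0, 0, -0.02], 0],
])

```text
clock: 4.4
tcp_pos: [0.4921, 0.0015, 0.0574]
orientation: [-3.133, -0.171, -0.001]
contact_force: [-0.2, 14.8, 0.2]
grip_width: -0.0002
```

arm_command([
  [[0, -0.002, 0], [0, 0, -0.01], 0],
  [[0, -0.003, 0], [0, 0, -0.02], 0],
  [[0, -0.003, 0], [0, 0, -0.02], 0],
])

```text
clock: 4.7
tcp_pos: [0.4927, -0.0009, 0.0576]
orientation: [-3.134, -0.141, -0.002]
contact_force: [-0.0, 15.5, -0.8]
grip_width: 0.0002
```

The force has settled at about 15 N, so the bolt is home and the knuckle is giving way. Contact at break-over was y≈0.002. A bend of 0.3 rad needs about 35 mm of travel, so I'll do most of it and then look.

arm_command([
  [[0.001, -0.004, 0], [0, 0, -0.03], 0],
  [[0.001, -0.008, 0], [0, 0, -0.06], 0],
  [[0.002, -0.012, 0], [0, 0, -0.1], 0],
  [[0.002, -0.016, 0], [0, 0, -0.13], 0],
  [[0.003, -0.02, 0], [0, 0, -0.17], 0],
  [[0.003, -0.024, 0], [0, 0, -0.2], 0],
  [[0.003, -0.024, 0], [0, 0, -0.2], 0],
])

```text
clock: 5.4
tcp_pos: [0.4967, -0.0255, 0.0577]
orientation: [-3.132, 0.174, -0.004]
contact_force: [3.4, 13.5, -1.5]
grip_width: 0.0
```

```bash
python3 -c "
from h import *
look('s4')"
```

```text
[ 0.496698   -0.02549579  0.05774277] [ 3.38955352 13.5389997  -1.48690332]
```

View pics/s4.png

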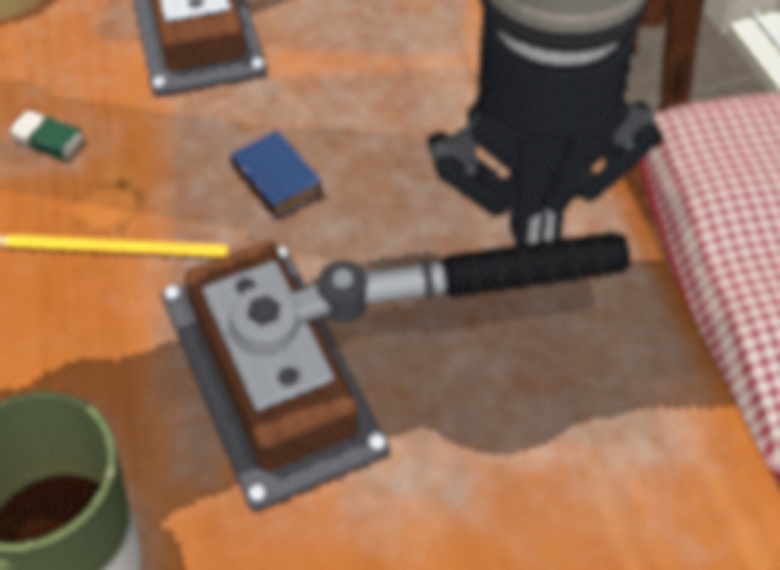

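The handle is now visibly bent, with its knuckle at crop (343,290) and the grip running (447,275)→(627,253). The head still points the same way as before. I'll measure the bend from the straight frame to this one.

```bash
python3 -c "
from h import *
P=lambda x,y:plane('side',(200+x/3,230+y/3),.052)[:2]
def ang(a,b):
    d=P(*b)-P(*a);return np.degrees(np.arctan2(d[1],d[0])),np.linalg.norm(d)
print('start-straight s3',ang((437,250),(597,200)),'head',ang((265,318),(343,292)))
print('now',ang((447,275),(627,253)),P(447,275),P(627,253))
# steel tube + grip centreline from silhouettes
for n in('s3','s4'):
    im=cv2.imread(f'pics/{n}.png');m=(im.max(2)<65).astype(np.uint8);m[:, :440]=0;m[:,640:]=0
    pts=[]
    for x in range(450 if n=='s4' else 445,640,5):
        y=np.flatnonzero(m[:,x]);
        if len(y)==0: continue
        e=y[y<330].max();pts.append((x,e))
    pts=np.array(pts);pts=pts[(pts[:,0]>455)&(pts[:,0]<(580 if n=='s3' else 610))]
    k,c=np.polyfit(pts[:,0],pts[:,1],1);print(n,'lower edge',k,np.std(pts[:,1]-k*pts[:,0]-c),ang((450,450*k+c),(600,600*k+c)))
"
```

```text
start-straight s3 (np.float64(3.252381278862086), np.float64(0.10064856012775364)) head (np.float64(4.370301244591453), np.float64(0.04480708941792571))
now (np.float64(-9.376945124138679), np.float64(0.102197721336703)) [ 0.4404965  -0.03843872] [ 0.54132863 -0.05508969]
s3 lower edge -0.37400000000000005 0.9396364545219826 (np.float64(6.543700546946844), np.float64(0.09619841719734297))
s4 lower edge -0.1507452725250277 0.5533998467959861 (np.float64(-7.585552727186868), np.float64(0.0844715635454995))
```

The bend is about 12.5–13° by camera and about 0.235 rad by tool travel, so they agree. Another 7 mm brings it to about 0.29. Then I'll back off.

arm_command([
  [[0.001, -0.003, 0], [0, 0, -0.03], 0],
  [[0.001, -0.005, 0], [0, 0, -0.05], 0],
  [[0.001, -0.007, 0], [0, 0, -0.06], 0],
  [[0.001, -0.007, 0], [0, 0, -0.06], 0],
])

```text
clock: 5.85
tcp_pos: [0.497, -0.0321, 0.0575]
orientation: [-3.126, 0.267, -0.001]
contact_force: [2.1, 14.7, -0.9]
grip_width: -0.0002
```

arm_command([
  [[0, 0.01, 0], [0, 0, 0], 0],
  [[0, 0.025, 0], [0, 0, 0], 0],
  [[0, 0.045, 0], [0, 0, 0], 0],
  [[0, 0.06, 0.02], [0, 0, 0], 0],
  [[0, 0.06, 0.06], [0, 0, 0], 0],
  [[0, 0.06, 0.1], [0, 0, 0], 0],
  [[0, 0.06, 0.14], [0, 0, 0], 0],
  [[0, 0.06, 0.17], [0, 0, 0], 0],
  [[0, 0.06, 0.17], [0, 0, 0], 0],
])

```text
clock: 6.75
tcp_pos: [0.4983, 0.0226, 0.2313]
orientation: [-3.127, 0.275, -0.012]
contact_force: [-0.2, -0.3, -0.2]
grip_width: -0.0001
```

```bash
python3 -c "
from h import *
b=look('s5');a=r.grab_frame('scene')
for n,i,bx in(('scene',a,(290,222,385,262)),('side',b,(335,300,430,345))):
    g=dark(i,bx);A,B=plane(n,g[1],.052),plane(n,g[2],.052);d=A-B;d*=np.sign(d[0]);print(n,g[3],np.linalg.norm(d),(A+B)/2,np.degrees(np.arctan2(d[1],d[0])))
s0=cv2.imread('pics/scene0.png');print('spanner diff',np.abs(s0[265:300,200:320].astype(int)-a[265:300,200:320]).mean())
"
```

```text
[0.49832112 0.02264689 0.23132751] [-0.22637392 -0.27415537 -0.16217495]
scene [355 222  25  10 113] 0.050200198756111536 [ 0.45452255 -0.02715246  0.052     ] 36.802330954539094
side [348 310  62  19 784] 0.10336272212457272 [ 0.48977571 -0.0491239   0.052     ] -9.208314660805131
spanner diff 13.209126984126984
```

View pics/s5.png

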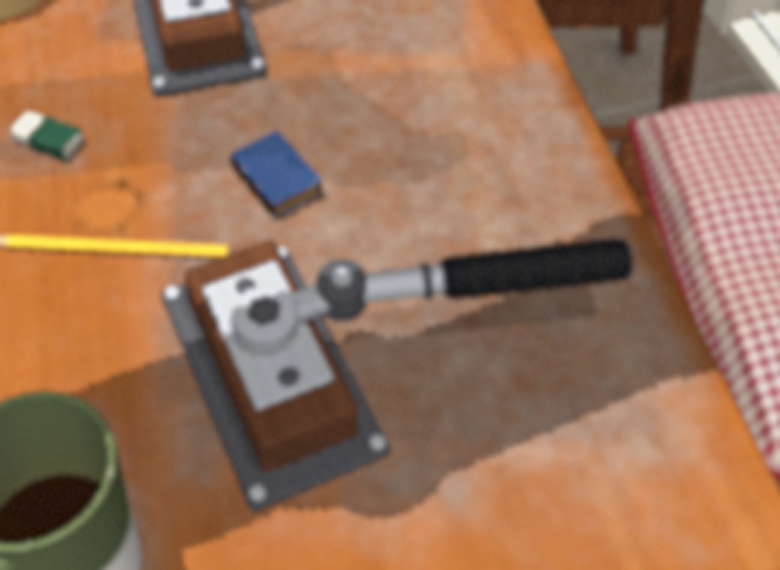

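The gripper is clear and the wrench has stayed bent. By the side camera the grip now heads -9.2°, against +31.9° at the start. I'll pin down the home direction from the plate rivets, and check the spanner in the scene view because my crude pixel difference there was not conclusive.

```bash
python3 -c "
from h import *
im=cv2.imread('pics/s5.png')
Q=[]
for x,y in((173,292),(283,252),(377,440),(257,492)):
    w=im[y-14:y+15,x-14:x+15].min(2).astype(float);w=np.clip(w-170,0,None);yy,xx=np.mgrid[-14:15,-14:15]
    Q.append(plane('side',(199.67+(x+(w*xx).sum()/w.sum()+.5)/3,229.67+(y+(w*yy).sum()/w.sum()+.5)/3),.007)[:2])
Q=np.array(Q);print(Q,Q.mean(0))
for a,b in((3,0),(2,1),(0,1),(3,2)):
    d=Q[b]-Q[a];print(np.linalg.norm(d),np.degrees(np.arctan2(d[1],d[0])))
a=r.grab_frame('scene');cv2.imwrite('pics/sc6.png',np.vstack([cv2.resize(a[215:345,190:460],(540,260)),cv2.resize(cv2.imread('pics/scene0.png')[215:345,190:460],(540,260))]))
"
```

```text
[[0.2949636  0.03196306]
 [0.35922894 0.03560079]
 [       nan        nan]
 [       nan        nan]] [nan nan]
nan nan
nan nan
0.06436821349534978 3.2397562463902823
nan nan<string>:7: RuntimeWarning: invalid value encountered in scalar divide
```

View pics/sc6.png

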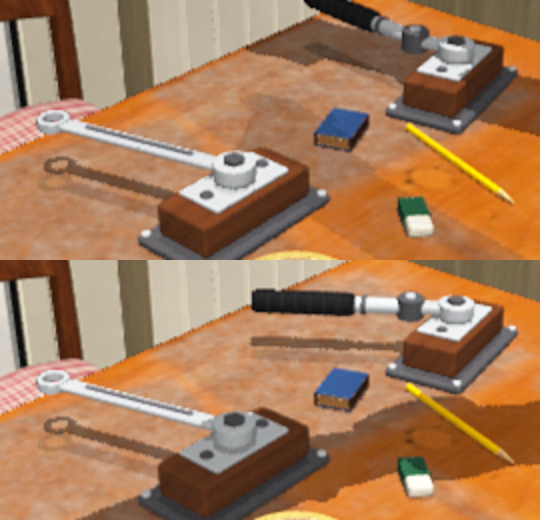

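The spanner is exactly where it was: its ring is at (55,122) in both halves, and only the shadows differ. I'll redo the rivet measurement with a local threshold.

```bash
python3 -c "
from h import *
im=cv2.imread('pics/s5.png')
Q=[]
for x,y in((173,292),(283,252),(377,440),(257,492)):
    w=im[y-12:y+13,x-12:x+13].min(2).astype(float);w=np.clip(w-.7*w.max(),0,None);yy,xx=np.mgrid[-12:13,-12:13]
    Q.append(plane('side',(199.67+(x+(w*xx).sum()/w.sum()+.5)/3,229.67+(y+(w*yy).sum()/w.sum()+.5)/3),.007)[:2])
Q=np.array(Q);print(Q,Q.mean(0))
for a,b in((3,0),(2,1),(0,1),(3,2)):
    d=Q[b]-Q[a];print(np.linalg.norm(d),np.degrees(np.arctan2(d[1],d[0])))
a=r.grab_frame('scene');b=r.grab_frame('side')
g=dark(a,(315,200,385,240));A,B=plane('scene',g[1],.052),plane('scene',g[2],.052);d=A-B;d*=np.sign(d[0]);print(g,np.linalg.norm(d),(A+B)/2,np.degrees(np.arctan2(d[1],d[0])))
h=dark(b,(335,300,430,345));print(tri(g[0],h[0]))
"
```

```text
[[ 0.2949667   0.03195213]
 [ 0.36274039  0.03894529]
 [ 0.38049643 -0.0982313 ]
 [ 0.31257133 -0.10685654]] [ 0.33769371 -0.03354761]
0.13992058378215583 97.2280396260295
0.13832098259401865 97.37531423274726
0.06813352875932333 5.891162584526558
0.06847052718471953 7.23678342628147
((361.2931213378906, 219.51724243164062), array([342.06897, 211.82759], dtype=float32), array([380.51727, 227.2069 ], dtype=float32), array([342, 209,  38,  23, 373], dtype=int32)) 0.11949051835385839 [ 0.48873341 -0.05068731  0.052     ] -9.285356058899456
(array([ 0.48795037, -0.05020498,  0.05253312]), np.float64(0.0013305555633291311))
```

The rail normal is 7.3° (home direction). Both cameras put the handle at -9.2°, so the bend is about 16.5° (0.29 rad), within the 0.15–0.45 window. I'm handing in.

```bash
python3 -c "
from bench import r
print(r.hand_in(), r.get_obs()['clock'], r.get_obs()['contact_force'])"
```

```text
the job is handed in; nothing more can be done
the job is handed in; nothing more can be done
```

The bolt is home and the torque wrench handle is left bent at its knuckle by about 16.5° (0.29 rad). I handed the job in; no verdict is reported. I pushed the grip clockwise with the fingers shut. The force stayed at about 3 N while the bolt turned, then held at about 15 N as the knuckle gave way. I then backed off and lifted clear.

**Last checks**
- **Bend:** both cameras put the handle at -9.2°, and the plate rivets put the home direction at +7.3°. Rougher estimates, from grip positions and the less accurate early rail angle, ranged from 14° to 23°. All of them lie within the allowed 9° to 26°.
- **Bolt home:** I inferred this from the force jump and the rail direction; I did not measure the head angle closely.
- **Spanner:** it looks unmoved. A crude pixel difference over that area was not zero, but the picture showed only shadows had changed.
- **Robot:** the gripper was clear of everything, with wrist force near zero at the last reading before hand-in. The clock was then about 7 s. Readings I requested after hand-in were refused.

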